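# Pull out the yellow sample tray with the tray hook

### The job

Two small white sample cabinets stand on the lab table, one with a yellow tray and one with a blue tray. Take the orange-handled hook from its grey holder, hook it into the finger hole of the yellow tray's tab and pull that tray all the way out to its stop, touching the tray with nothing but the hook. Do not pull out the blue tray. Then hang the hook back upright in its holder and let go.

Things in the scene. Friction and masses are not known exactly. Their poses are not given: they have to be found in the camera images.
- tray_yellow (a joint): Sliding tray with a yellow front and yellow pull tab, in a white cabinet that is fixed to the table (140 mm deep, 110 mm wide, 75 mm high). Value in m: 0 is shut, 0.070 is all the way out at its stop; it starts shut or nearly so. Sliding takes about 2 N and the tray stays where it is left.
- tray_blue (a joint): The same tray in blue, in the other white cabinet. Value in m, 0 is shut; it starts shut or nearly so and is to be left alone.
- hole_yellow (a point): Centre of the finger hole of the yellow tray, on the top face of its flat tab (50 mm above the table, 5 mm thick, 50 mm wide, 60 mm long, free below). The hole goes straight down through it, 34 mm along the pull, 28 mm across; tab's free edge 28 mm and tray's upright front (72 mm high) 32 mm from this point. x points into the cabinet: pull along -x; z up. Moves with the tray.
- hole_blue (a point): The same point and axes for the blue tray.
- hook_grip (a point): Centre of the hook's orange handle, 32 mm along x, 18 along y (grip across y), 56 high. Loose, 120 g, upright, z up. The underside of its round steel guard (56 mm wide, 6 thick) lies 34 mm lower. Below that an 8 mm rod, 5 mm off towards +x, ends in a toe towards -x; rod and toe reach from x = +9 to -10 mm; the toe is 8 mm thick, its underside 94 mm below this point.
- hook_toe (a point): Point in the middle of the hook's foot, at the height of the toe's axis, 90 mm straight below hook_grip (along the hook's own z axis); same axes as hook_grip.
- holder_mouth (a point): Centre of the top face (75 mm above the table) of the fixed grey holder block, 80 x 76 mm. An opening 34 mm along its x and 28 mm along its y goes down through it. The hook hangs in it with its guard lying on this face, hook_grip 34 mm above this point. z up. At the start the hook's axes lie along the holder's within 5 degrees.

How it is judged (in metres and radians):
On the way, in this order (a step that is already met when the one before it is completed fails the run):
1. the hook is out of its holder (z of hook_toe in the frame of holder_mouth above 0.01 m), for 0.1 s.
2. the yellow tray is on its way out with the hook's foot in its finger hole, below the tab (value of joint tray_yellow above 0.03 m and horizontal distance between hook_toe and hole_yellow below 0.025 m and z of hook_toe in the frame of hole_yellow below -0.005 m), for 0.1 s.
At the end, for the whole second after the job is handed in: The yellow tray is out by more than 55 of its 70 mm, the blue one by less than 20 mm, and the released hook hangs in its holder: within 20 mm of the opening's centre, its guard within 8 mm of the holder's top face, upright within 10 degrees (value of joint tray_yellow above 0.055 m and value of joint tray_blue below 0.02 m and horizontal distance between hook_grip and holder_mouth below 0.02 m and z of hook_grip in the frame of holder_mouth between 0.026 and 0.044 m and angle between hook_grip's own z axis and vertical below 0.17 rad); the robot touches nothing.
It fails at once if the yellow tray is touched by the robot itself instead of the hook (contact force between any of the fingers, the arm and tray_yellow above 1 N).
It fails at once if the blue tray is pulled out (value of joint tray_blue above 0.025 m).
It also fails if it takes over 54 s, if anything falls off the work surface, if the arm or the gripper's body presses on something with over 40 N, if the wrist force passes 120 N, or if a joint passes its speed limit or range.

### The arm

A 6-joint arm with a two-finger parallel gripper is mounted at the origin on a cart in front of the work surface, level with it; the furniture and walls round the work are solid. World frame = base frame: x ahead of the robot, y to its left, z up, the work surface at z = 0. Lengths are in mm, angles in rad, forces in N, time in s.
With the tool pointing down it reaches from about 350 to 875 mm from the base axis. Payload 4.2 kg.
Tool frame: the origin (TCP) lies midway between the tips of the shut fingers; the grasp point (between the pads) lies 19 mm behind it; z points along the fingers, y is the line along which they close (so a half turn about z gives the same grasp; the last joint's range is limited). The gripper opens to 85 mm and grips with 20 to 120 N. Pads are 22 mm wide; open, the fingers measure 114 mm over their backs; the gripper's body (76 mm by 85 mm) begins 54 mm behind the grasp point. The pads swing forward as they close: fully open they stand 13 mm farther back than shut.
Start: joints at [-0.854, 0.385, 0.008, 0, -1.194, -0.259], TCP at [276.246, -560.613, 231.312] pointing down, gripper open.
Joint ranges: [-3.14, 3.14], [-1.21, 2.06], [-1.07, 1.41], [-3.16, 2.05], [-2.99, -0.16], [-3.1, 3.1]. Speed limits (rad/s): [2.79, 2.79, 3.14, 3.14, 3.14, 3.14].

### API

Orientations are given as a unit quaternion [x, y, z, w].
In Python, from bench import read_state, get_image, job_done gives the robot as it stands.
- The arm moves only by the tool servo_tool, never from a script. Its arguments are lists of equal length, an entry for each row: "rotation": the turn, a rotation vector about the world's x, y, z scaled (see below), a list of three; "slide": the shift along the world's x, y, z scaled (see below), a list of three; "grip": the opening, from -1 (shut) to 1 (fully open). In form: {"rotation": [[rx, ry, rz], ...], "slide": [[tx, ty, tz], ...], "grip": [grip, ...]}. A call has 1 to 8 rows; each row is the pose to reach, as a shift and turn from the pose commanded when the call began, turning the shorter way round; what a row does not reach only later rows make up. The controller multiplies each number of a shift by 0.2 m and each number of a turn by 360 degrees. A row lasts 1/8 s, in which the tool goes at most 62.5 mm and 10.7 degrees, less where a joint would pass 70% of its speed; a pose out of reach is approached as far as the arm can. A call with a number of a shift or a turn outside -1 to 1 is refused whole. A call with a gripper value outside its range is refused whole. The fingers move at their own pace and stop on an object; the grip force is fixed at half the most. Time passes only in rows, so rows that repeat a pose let the fingers close. It gives the time, the measured TCP pose, the force, the opening and the grip force at its end, in the units of the state.
- read_state(): the state, without advancing time (a new reading comes with each control period).
- get_image(name): name is "scene" or "top" or "wrist"; returns a dict with "image" (400x640x3 uint8, red, green, blue), "depth" (400x640 float32, mm along the optical axis (not along the pixel's ray), 0 where there is no reading), "camera_matrix" (3x3 intrinsics, pixels), "k1" (the pictures are not rectified: a ray, as slopes to the right and down, at radius r is drawn at 1 + k1 r^2 times it, then the intrinsics apply), "rvec" (rotation vector, rad) and "tvec" (3), from world to camera coordinates, as OpenCV has them; the wrist camera has in their place "hand_eye" (4x4, takes a point from camera to tool coordinates, whose origin is the TCP and whose axes are the flange's). Camera axes: x right, y down, z forward; pixel columns grow to the right and rows downward; lengths in mm; the calibration is good to about 2 mm. A picture is of the moment at which its call begins: read the wrist's pose just before it.
- job_done(): hands the job in; it is judged then, once.
The state is a dict: "clock": time; "joints": joint angles; "joint_vel": joint speeds; "joint_efforts": joint torques, N m; "position": TCP position; "ee_rot": TCP orientation; "contact_force": force on the tool from outside, world axes, zero at the start; "wrist_torque": the same for the moment, N m; "gripper_width": finger opening in mm; "grasp_force": force on a finger pad.
Only numpy, scipy, OpenCV 4.12 (cv2) and the standard library are available. Lean on these libraries where they do the work, as an engineer would, in place of code of your own. Each camera call takes 0.05 s, during which the arm holds its last target. There are 200 camera calls.

## Working session

There is one attempt and no reset: what is moved stays moved. The work goes in short steps, Python scripts to look and compute and a tool call to move; the robot and the scene stay as the last step left them, time stands still between calls to the robot, and variables do not carry over. Pictures are saved under pics/ and viewed, at most 10 in all, crops included, and the job is handed in when it is done.

Besides the shell and the picture viewer there is one more tool, called as name(argument=value, ...) on one line, values as JSON. servo_tool: Moves the arm, as the interface text tells. Shifts and turns lie within -1 to 1; 1 stands for 0.2 m of shift or 360 degrees of turn. Its arguments: {"type":"object","properties":{"rotation":{"type":"array","items":{"type":"array","items":{"type":"number","minimum":-1,"maximum":1}}},"slide":{"type":"array","items":{"type":"array","items":{"type":"number","minimum":-1,"maximum":1}}},"grip":{"type":"array","items":{"type":"number"}}},"required":["rotation","slide","grip"]}

```bash
mkdir -p pics; cat > h.py <<'E'
import numpy as np, cv2, json
from bench import read_state, get_image, job_done
from scipy.spatial.transform import Rotation as R
def grab(n):
    s=read_state(); im=get_image(n)
    if n=="wrist":
        T=np.eye(4); T[:3,:3]=R.from_quat(s["ee_rot"]).as_matrix(); T[:3,3]=s["position"]
        im["T"]=T@np.array(im["hand_eye"])
    else:
        M=np.eye(4); M[:3,:3]=cv2.Rodrigues(np.array(im["rvec"],float))[0]; M[:3,3]=np.ravel(im["tvec"]); im["T"]=np.linalg.inv(M)
    return im
def slopes(im,px):
    K=np.array(im["camera_matrix"]); px=np.atleast_2d(px).astype(float)
    d=(px-[K[0,2],K[1,2]])/[K[0,0],K[1,1]]; u=d.copy()
    for _ in range(20): u=d/(1+im["k1"]*(u**2).sum(1,keepdims=True))
    return np.c_[u,np.ones(len(u))]
def onplane(im,px,z):
    r=slopes(im,px)@im["T"][:3,:3].T; o=im["T"][:3,3]
    return o+r*((z-o[2])/r[:,2])[:,None]
def bydepth(im,px):
    px=np.atleast_2d(px); d=im["depth"][px[:,1].astype(int),px[:,0].astype(int)]
    return (slopes(im,px)*d[:,None])@im["T"][:3,:3].T+im["T"][:3,3]
def save(im,n): cv2.imwrite(f"pics/{n}.png",cv2.cvtColor(im["image"],cv2.COLOR_RGB2BGR))
def mask(im,lo,hi): return cv2.inRange(cv2.cvtColor(im["image"],cv2.COLOR_RGB2HSV),lo,hi)
E
python3 - <<'E'
from h import *
for n in("top","scene"):
    im=grab(n); save(im,n+"0"); print(n,im["T"].round(2).tolist(),im["k1"])
    for c,lo,hi in(("or",(5,150,100),(17,255,255)),("ye",(20,120,100),(35,255,255)),("bl",(95,120,60),(125,255,255))):
        m=mask(im,lo,hi); k,l,st,ce=cv2.connectedComponentsWithStats(m)
        print(c,[(st[i].tolist(),ce[i].round(1).tolist()) for i in range(1,k) if st[i,4]>40])
print(read_state())
E
```

```text
top [[0.02, -0.98, 0.18, 358.03], [-1.0, -0.02, -0.01, -88.37], [0.01, -0.18, -0.98, 1102.63], [0.0, 0.0, 0.0, 1.0]] -0.03807694352153471
or [([451, 237, 9, 14, 106], [455.4, 243.6])]
ye [([372, 165, 35, 34, 147], [387.0, 185.1]), ([271, 204, 44, 6, 128], [293.3, 206.3]), ([283, 210, 22, 25, 338], [293.7, 221.8]), ([357, 257, 13, 13, 141], [362.9, 262.9])]
bl [([398, 0, 48, 38, 1598], [421.4, 17.7]), ([200, 187, 46, 32, 592], [223.4, 199.4]), ([9, 254, 32, 24, 542], [22.1, 266.6]), ([157, 263, 15, 13, 153], [163.7, 269.2])]
scene [[-0.78, -0.25, 0.57, -72.35], [-0.62, 0.34, -0.7, 628.76], [-0.01, -0.91, -0.42, 541.94], [0.0, 0.0, 0.0, 1.0]] -0.06968693784477417
or [([404, 159, 13, 14, 130], [410.3, 165.0])]
ye [([63, 0, 14, 10, 123], [69.4, 4.2]), ([377, 197, 14, 12, 147], [383.8, 202.2]), ([270, 213, 32, 24, 92], [286.0, 223.4]), ([283, 228, 35, 18, 274], [299.1, 236.2])]
bl [([62, 79, 11, 33, 187], [66.7, 96.9]), ([200, 126, 50, 29, 534], [230.2, 138.1]), ([191, 240, 54, 51, 1240], [213.7, 265.4]), ([225, 306, 19, 19, 309], [234.0, 315.0]), ([13, 322, 59, 58, 2598], [42.5, 350.6])]
{'clock': 0.1, 'joints': array([-8.54398923e-01,  3.85488684e-01,  6.72730718e-03, -4.23644836e-04,
       -1.19396443e+00, -2.58570530e-01]), 'joint_vel': array([ 0.0002144 , -0.00217223,  0.00221477,  0.00203249, -0.00037373,
        0.00029946]), 'joint_efforts': array([-5.56799187e-04, -3.93319416e+01,  1.88929868e+01,  4.19797987e+00,
       -2.61272566e-03,  1.51038341e-05]), 'position': array([ 276.01310939, -560.16596254,  230.3134209 ]), 'ee_rot': array([-2.26843231e-01,  9.73930788e-01,  9.44582445e-04, -2.77937780e-04]), 'contact_force': array([-0.05137866,  0.57911466, -0.65787506]), 'wrist_torque': array([-0.04339463, -0.06617591,  0.01220033]), 'grasp_force': 0.0, 'gripper_width': 85.40495122188098}
```

View pics/top0.png

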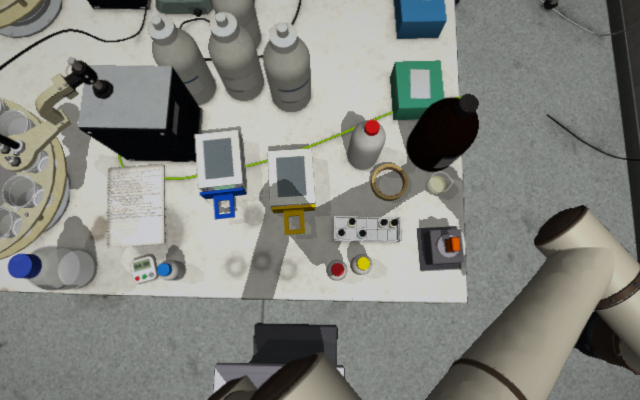

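View pics/scene0.png

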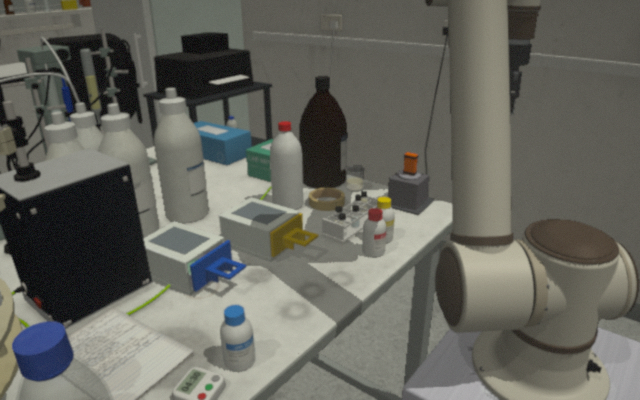

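The top view shows the hook handle at about (455,244) over the grey holder (441,248), the yellow tab at (294,222) and the blue tab at (224,207). The scene view shows the orange handle at (410,165) and the yellow tab at (299,236).

```bash
python3 - <<'E'
from h import *
im=grab("top")
m=mask(im,(5,150,100),(17,255,255)); p=np.argwhere(m[230:256,445:465])[:,::-1]+[445,230]
P=bydepth(im,p); print("handle",np.median(P,0),P.max(0),P.min(0))
print("handle ray z=130",onplane(im,[[455.4,243.6]],130))
print("holder corners z75",onplane(im,[[418,228],[461,227],[464,267],[421,270]],75).round())
m=mask(im,(18,100,60),(35,255,255)); m[:200]=0;m[245:]=0;m[:,:265]=0;m[:,320:]=0
p=np.argwhere(m)[:,::-1]; P=bydepth(im,p)
t=P[(P[:,2]>40)&(P[:,2]<58)]; print(len(t),np.median(P[:,2]))
c=onplane(im,[[293.7,221.8],[271,206],[315,206],[283,233],[305,233]],50);print(c.round(1))
w=grab("wrist"); print(w["T"].round(2).tolist()); save(w,"w0")
E
```

```text
handle [ 448.19461506 -399.53483338  135.84774313] [ 462.18435614 -391.58752046  139.23278342] [ 432.41290615 -428.72582589   72.69657486]
handle ray z=130 [[ 447.55253021 -401.51473383  130.        ]]
holder corners z75 [[ 488. -329.   75.]
 [ 493. -434.   75.]
 [ 397. -438.   75.]
 [ 388. -335.   75.]]
357 50.708845630047335
[[500.  -26.6  50. ]
 [538.3  31.3  50. ]
 [540.9 -78.3  50. ]
 [471.6  -1.2  50. ]
 [472.9 -55.3  50. ]]
[[-0.44, 0.86, 0.27, 206.76], [0.9, 0.42, 0.14, -595.06], [0.0, 0.3, -0.95, 374.92], [0.0, 0.0, 0.0, 1.0]]
```

View pics/w0.png

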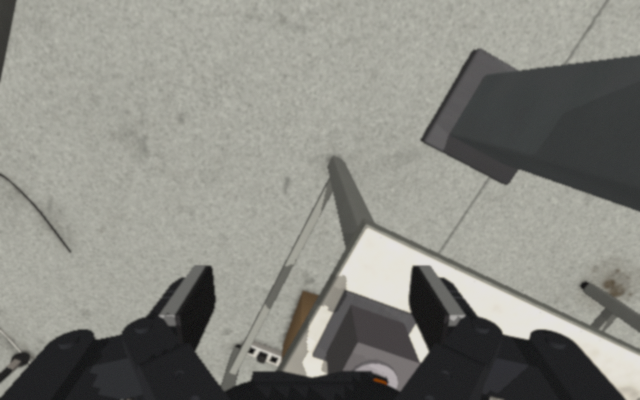

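The wrist view shows the holder and hook at the bottom edge near (375,380), between the open fingers. I'll hover over the hook to look closer.

servo_tool(rotation=[[0,0,-0.03],[0,0,-0.0728],[0,0,-0.0728],[0,0,-0.0728],[0,0,-0.0728],[0,0,-0.0728],[0,0,-0.0728]], slide=[[0.2,0.2,0.3],[0.45,0.42,0.3],[0.7,0.65,0.3],[0.855,0.795,0.3],[0.855,0.795,0.3],[0.855,0.795,0.3],[0.855,0.795,0.3]], grip=[1,1,1,1,1,1,1])

```text
clock: 1.08
position: [446.3, -402.4, 291.2]
ee_rot: [0.001, 1.0, 0.0, -0.0]
contact_force: [-0.9, -0.4, -0.0]
gripper_width: 85.6
grasp_force: 0.0
```

```bash
python3 - <<'E'
from h import *
w=grab("wrist"); save(w,"w1"); m=mask(w,(3,150,80),(18,255,255))
p=np.argwhere(m)[:,::-1]; P=bydepth(w,p); s=P[P[:,2]>130]; print(len(p),len(s),np.median(P,0))
q=p[P[:,2]>130].astype(np.float32)
S=onplane(w,q,np.median(s[:,2]))[:,:2].astype(np.float32)
print(np.median(s[:,2]),cv2.minAreaRect(S), read_state()["position"],R.from_quat(read_state()["ee_rot"]).as_matrix().round(3).tolist())
d=w["depth"]; v,u=np.mgrid[0:400:2,0:640:2]; px=np.c_[u.ravel(),v.ravel()]; Q=bydepth(w,px)
t=Q[(abs(Q[:,2]-75)<4)&(abs(Q[:,0]-447)<90)&(abs(Q[:,1]+400)<90)]
print("holder top",len(t),cv2.minAreaRect(t[:,:2].astype(np.float32)),np.median(t[:,2]))
E
```

```text
741 637 [ 443.27972984 -401.55001908  138.07455906]
138.25710887674592 ((446.11083984375, -401.1775207519531), (33.00234603881836, 17.03357696533203), 3.1866416931152344) [ 446.16131856 -402.57368345  291.23135588] [[-1.0, 0.002, -0.0], [0.002, 1.0, 0.0], [0.0, 0.0, -1.0]]
holder top 730 ((447.02325439453125, -399.509765625), (79.99304962158203, 76.08030700683594), 3.9777023792266846) 76.84639464307836
```

View pics/w1.png

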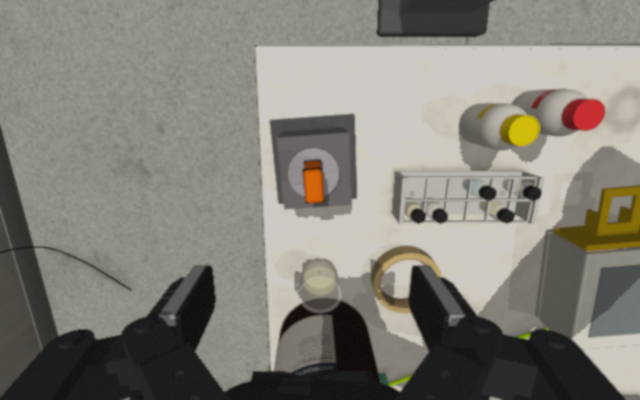

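The view shows the handle at (313,182) centred on the holder, whose yaw is about 4°, with the yellow tab at the right edge (620,212). I'll descend and grip.

servo_tool(rotation=[[0,0,0.01],[0,0,0.01],[0,0,0.01],[0,0,0.01],[0,0,0.01],[0,0,0.01],[0,0,0.01],[0,0,0.01]], slide=[[0,0.005,-0.25],[0,0.005,-0.5],[0,0.005,-0.7],[0,0.005,-0.85],[0,0.005,-0.95],[0,0.005,-1],[0,0.005,-1],[0,0.005,-1]], grip=[1,1,1,1,1,1,1,-1])

```text
clock: 2.12
position: [447.7, -401.3, 92.4]
ee_rot: [-0.031, 1.0, -0.001, 0.001]
contact_force: [0.8, 0.4, 0.7]
gripper_width: 69.8
grasp_force: 0.0
```

servo_tool(rotation=[[0,0,0],[0,0,0],[0,0,0],[0,0,0],[0,0,0],[0,0,0]], slide=[[0,0,0],[0,0,0],[0,0,0],[0,0,0],[0,0,0],[0,0,0]], grip=[-1,-1,-1,-1,-1,-1])

```text
clock: 2.88
position: [447.6, -400.8, 91.8]
ee_rot: [-0.032, 0.999, -0.0, 0.0]
contact_force: [1.0, 1.4, 3.6]
gripper_width: 17.2
grasp_force: 59.0
```

servo_tool(rotation=[[0,0,0],[0,0,0],[0,0,0],[0,0,0],[0,0,0],[0,0,-0.01],[0,0,-0.01],[0,0,-0.01]], slide=[[0,0,0.08],[0,0,0.25],[0,0,0.5],[0,0,0.75],[0,0.1,0.9],[0,0.4,0.9],[0,0.7,0.9],[0,1,0.9]], grip=[-1,-1,-1,-1,-1,-1,-1,-1])

```text
clock: 3.88
position: [446.5, -198.9, 271.5]
ee_rot: [0.0, 1.0, 0.0, -0.0]
contact_force: [1.5, -0.5, -1.3]
gripper_width: 17.4
grasp_force: 58.9
```

servo_tool(rotation=[[0,0,0],[0,0,0],[0,0,0],[0,0,0]], slide=[[0,0.25,0],[0,0.45,0],[0,0.45,0],[0,0.45,0]], grip=[-1,-1,-1,-1])

```text
clock: 4.38
position: [447.0, -110.7, 271.5]
ee_rot: [-0.0, 1.0, -0.0, -0.0]
contact_force: [0.1, 0.1, -1.4]
gripper_width: 17.6
grasp_force: 59.1
```

```bash
python3 - <<'E'
from h import *
w=grab("wrist"); s=grab("scene"); 
st=read_state(); print(st["position"],st["gripper_width"])
K=np.array(s["camera_matrix"]); p=(np.linalg.inv(s["T"])@np.r_[st["position"]-[0,0,50],1])[:3]
u=int(K[0,0]*p[0]/p[2]+K[0,2]);v=int(K[1,1]*p[1]/p[2]+K[1,2]); print(u,v)
c=s["image"][max(v-60,0):v+60,max(u-60,0):u+60]; c=cv2.resize(c,None,fx=3.3,fy=3.3,interpolation=cv2.INTER_CUBIC)
c=cv2.copyMakeBorder(c,0,400-c.shape[0] if c.shape[0]<400 else 0,0,0,cv2.BORDER_CONSTANT)[:400]
wi=cv2.resize(w["image"],(400,250)); wi=cv2.copyMakeBorder(wi,0,150,0,0,cv2.BORDER_CONSTANT)
cv2.imwrite("pics/c2.png",cv2.cvtColor(np.hstack([c[:, :400],wi]),cv2.COLOR_RGB2BGR))
m=mask(w,(18,100,50),(35,255,255)); k,l,stt,ce=cv2.connectedComponentsWithStats(m); print([(stt[i].tolist(),ce[i].round().tolist()) for i in range(1,k) if stt[i,4]>100])
v,u=np.nonzero(m); P=bydepth(w,np.c_[u,v]); t=(abs(P[:,2]-50)<6)
S=P[t]; print(len(S),np.median(S[:,2]),cv2.minAreaRect(S[:,:2].astype(np.float32)))
# hole: contour child of tab mask, cast on plane z=50
cs,hi=cv2.findContours(m,cv2.RETR_CCOMP,cv2.CHAIN_APPROX_NONE)
for c,h in zip(cs,hi[0]):
    if len(c)>40: print("hole" if h[3]>=0 else "outer",len(c),cv2.minAreaRect(onplane(w,c[:,0],50)[:,:2].astype(np.float32)))
E
```

```text
[ 447.0620706  -111.28690677  271.30558537] 17.148842070701146
344 152
[([204, 115, 36, 34, 957], [222.0, 131.0]), ([361, 190, 76, 67, 2764], [392.0, 228.0]), ([158, 253, 72, 63, 1202], [195.0, 275.0])]
1683 51.75527657929314 ((456.30316162109375, -66.91059875488281), (255.68316650390625, 73.6046142578125), 41.0657958984375)
outer 284 ((590.142578125, -259.37994384765625), (79.67222595214844, 92.26183319091797), 12.894923210144043)
outer 248 ((509.9277038574219, -9.350395202636719), (80.81593322753906, 87.21627807617188), 5.2736735343933105)
hole 96 ((499.5235595703125, -28.366037368774414), (35.26698684692383, 29.30626106262207), 5.139922618865967)
outer 97 ((405.5561828613281, -207.1868896484375), (34.36338806152344, 38.023780822753906), 24.89983558654785)
```

View pics/c2.png

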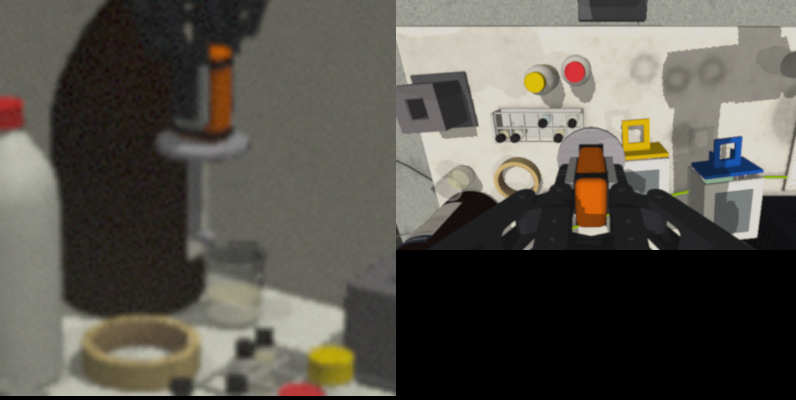

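The scene crop shows the gripped hook upright, with its toe unclear at about (200,245). The wrist view shows the hole in the yellow tab. I'll determine the toe's side from the depth points below the guard.

```bash
python3 - <<'E'
from h import *
c=np.array(read_state()["position"]); 
for n in("scene","top"):
    s=grab(n); v,u=np.mgrid[0:400,0:640]; P=bydepth(s,np.c_[u.ravel(),v.ravel()])
    k=(abs(P[:,0]-c[0])<40)&(abs(P[:,1]-c[1])<40)&(P[:,2]>160)&(P[:,2]<325); Q=P[k]-c
    for a in range(-110,50,8):
        q=Q[(Q[:,2]>=a)&(Q[:,2]<a+8)]
        if len(q): print(n,a,len(q),np.median(q,0).round(1),q.min(0).round(),q.max(0).round())
    if n=="scene": 
        px=np.c_[u.ravel(),v.ravel()][k]; print(px.min(0),px.max(0))
        x,y=px[Q[:,2]<-20].mean(0).astype(int)
        i=s["image"][y-30:y+30,x-30:x+30]; i=cv2.normalize(i,None,0,255,cv2.NORM_MINMAX)
        cv2.imwrite("pics/toe.png",cv2.cvtColor(cv2.resize(i,(540,540),interpolation=cv2.INTER_CUBIC),cv2.COLOR_RGB2BGR)); print(x,y)
E
```

```text
scene -78 18 [ -1.9   3.3 -72.4] [ -9.   1. -76.] [  7.   5. -70.]
scene -70 24 [  1.5   2.5 -68. ] [-10.  -3. -70.] [  8.   5. -62.]
scene -62 15 [  3.    2.8 -56.9] [  0.  -1. -62.] [  8.   4. -54.]
scene -54 15 [  3.7   2.3 -49.5] [  0.  -1. -53.] [  8.   5. -47.]
scene -46 16 [  3.3   2.6 -41.2] [  0.  -1. -45.] [ 10.   5. -38.]
scene -38 15 [  4.    2.9 -33.4] [  1.  -1. -38.] [  8.   4. -30.]
scene -30 9 [  3.4   2.6 -27.3] [  1.   1. -30.] [  8.   5. -25.]
scene -22 25 [-12.7  22.5 -14.8] [-27.  -7. -16.] [ 21.  28. -14.]
scene -14 181 [ -9.4  10.3 -10.3] [-29. -25. -14.] [28. 27. -6.]
scene -6 63 [-8.8  8.2 -2.8] [-17.  -9.  -6.] [16. 17.  2.]
scene 2 63 [-9.8 11.1  6.3] [-17. -17.   2.] [12. 22. 10.]
scene 10 76 [-9.2 13.6 14.1] [-17. -17.  10.] [ 8. 24. 18.]
scene 18 72 [-9.  14.8 21.9] [-17. -16.  18.] [ 7. 25. 26.]
scene 26 79 [-9.4 14.2 30. ] [-16. -14.  26.] [ 7. 25. 34.]
scene 34 72 [-9.8 14.3 38. ] [-17. -19.  34.] [ 8. 27. 42.]
scene 42 109 [-10.7   5.   46.5] [-17. -33.  42.] [12. 40. 50.]
[328  98] [362 165]
343 154
top -22 3 [-25.3  11.2 -15.4] [-27.   1. -18.] [-24.  15. -15.]
top -14 12 [-25.7   6.4 -11.1] [-27.  -4. -13.] [-20.  19. -10.]
```

View pics/toe.png

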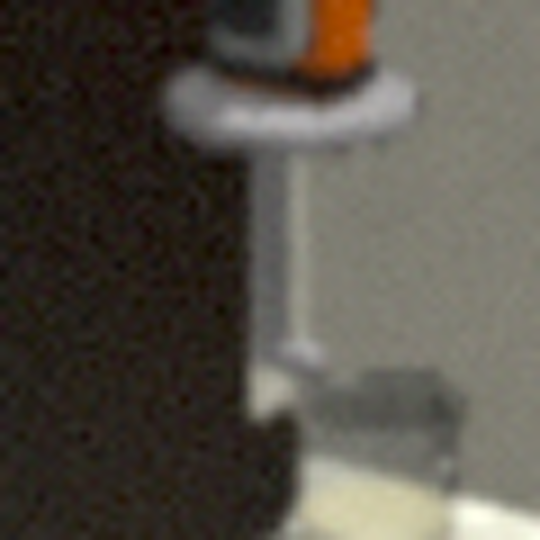

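The crop and depth agree: the toe points to -x at about (310,355) in the crop, the hook is upright and it is already the right way round. Next I'll go over the hole with 5° of yaw and lower partway to check.

servo_tool(rotation=[[0,0,0.014],[0,0,0.014],[0,0,0.014],[0,0,0.014],[0,0,0.014],[0,0,0.014],[0,0,0.014],[0,0,0.014]], slide=[[0.13,0.2,0],[0.26,0.415,0],[0.26,0.415,-0.2],[0.26,0.415,-0.4],[0.26,0.415,-0.55],[0.26,0.415,-0.58],[0.26,0.415,-0.58],[0.26,0.415,-0.58]], grip=[-1,-1,-1,-1,-1,-1,-1,-1])

```text
clock: 5.58
position: [500.4, -27.6, 156.8]
ee_rot: [-0.044, 0.999, 0.0, 0.002]
contact_force: [-0.2, -0.1, -0.8]
gripper_width: 17.3
grasp_force: 59.3
```

```bash
python3 - <<'E'
from h import *
st=read_state(); c=np.array(st["position"]); print(c)
s=grab("scene"); v,u=np.mgrid[0:400,0:640]; px=np.c_[u.ravel(),v.ravel()]; P=bydepth(s,px)
k=(abs(P[:,0]-c[0])<25)&(abs(P[:,1]-c[1])<20)&(P[:,2]>c[2]-80)&(P[:,2]<c[2]-20); print(k.sum(),P[k].min(0).round(1),P[k].max(0).round(1))
t=px[k].mean(0).astype(int) if k.any() else [300,220]
x,y=t; i=s["image"][y-50:y+70,x-80:x+80]; cv2.imwrite("pics/ins.png",cv2.cvtColor(cv2.resize(i,None,fx=5,fy=5,interpolation=cv2.INTER_CUBIC),cv2.COLOR_RGB2BGR))
m=mask(s,(18,100,40),(35,255,255)); q=m.ravel()>0; Q=P[q]; z=(abs(Q[:,2]-50)<5)&(abs(Q[:,0]-500)<50)&(abs(Q[:,1]+28)<45)
print("tab",z.sum(),Q[z].min(0),Q[z].max(0))
E
```

```text
[500.36939898 -27.63605611 156.83321832]
95 [490.4 -31.3  82.1] [508.7 -21.4 129.2]
tab 386 [467.65943903 -70.9978126   45.19502619] [536.85241929  16.1547779   54.98545121]
```

View pics/ins.png

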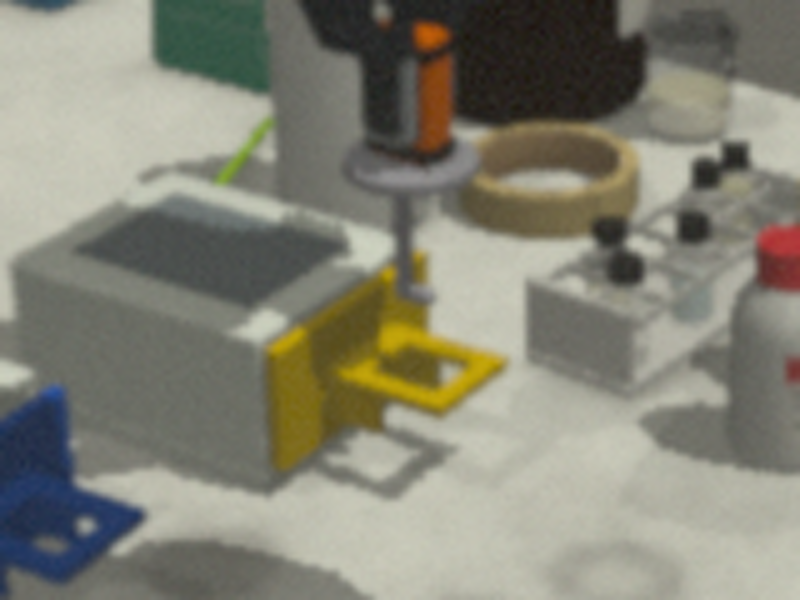

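The hook foot at about (410,293) hangs over the finger hole at about (425,365). I'll lower it in.

servo_tool(rotation=[[0,0,0],[0,0,0],[0,0,0],[0,0,0],[0,0,0]], slide=[[-0.01,0,-0.08],[-0.01,0,-0.16],[-0.01,0,-0.24],[-0.01,0,-0.31],[-0.01,0,-0.31]], grip=[-1,-1,-1,-1,-1])

```text
clock: 6.25
position: [496.9, -27.7, 92.8]
ee_rot: [-0.044, 0.999, -0.0, -0.001]
contact_force: [1.2, 0.6, -1.0]
gripper_width: 17.5
grasp_force: 59.3
```

servo_tool(rotation=[[0,0,0],[0,0,0],[0,0,0],[0,0,0],[0,0,0],[0,0,0],[0,0,0],[0,0,0]], slide=[[-0.04,-0.004,0],[-0.08,-0.007,0],[-0.12,-0.011,0],[-0.16,-0.014,0],[-0.2,-0.018,0],[-0.24,-0.021,0],[-0.28,-0.025,0],[-0.28,-0.025,0]], grip=[-1,-1,-1,-1,-1,-1,-1,-1])

```text
clock: 7.25
position: [439.7, -32.9, 93.1]
ee_rot: [-0.044, 0.999, -0.0, -0.001]
contact_force: [1.1, -0.8, -1.2]
gripper_width: 17.1
grasp_force: 59.4
```

servo_tool(rotation=[[0,0,0],[0,0,0],[0,0,0],[0,0,0],[0,0,0],[0,0,0]], slide=[[-0.04,-0.004,0],[-0.08,-0.007,0],[-0.11,-0.01,0],[-0.13,-0.012,0],[-0.145,-0.013,0],[-0.145,-0.013,0]], grip=[-1,-1,-1,-1,-1,-1])

```text
clock: 8.0
position: [412.4, -35.1, 93.4]
ee_rot: [-0.044, 0.999, 0.0, 0.0]
contact_force: [2.4, 0.1, -2.7]
gripper_width: 17.2
grasp_force: 59.0
```

```bash
python3 - <<'E'
from h import *
st=read_state(); print(st["position"],st["contact_force"])
s=grab("scene"); i=s["image"][150:290,210:370]; cv2.imwrite("pics/pull.png",cv2.cvtColor(cv2.resize(i,None,fx=4,fy=4,interpolation=cv2.INTER_CUBIC),cv2.COLOR_RGB2BGR))
v,u=np.nonzero(mask(s,(18,100,40),(35,255,255))); Q=bydepth(s,np.c_[u,v]); z=(abs(Q[:,2]-50)<5)&(abs(Q[:,0]-450)<100)&(abs(Q[:,1]+30)<35)
print("tab xmin",np.percentile(Q[z][:,0],[1,3,50,97]))
E
```

```text
[412.4069124  -35.14703135  93.42179779] [ 2.41479965  0.05399435 -2.69488811]
tab xmin [400.96907698 402.0941105  440.34193255 463.58897369]
```

View pics/pull.png

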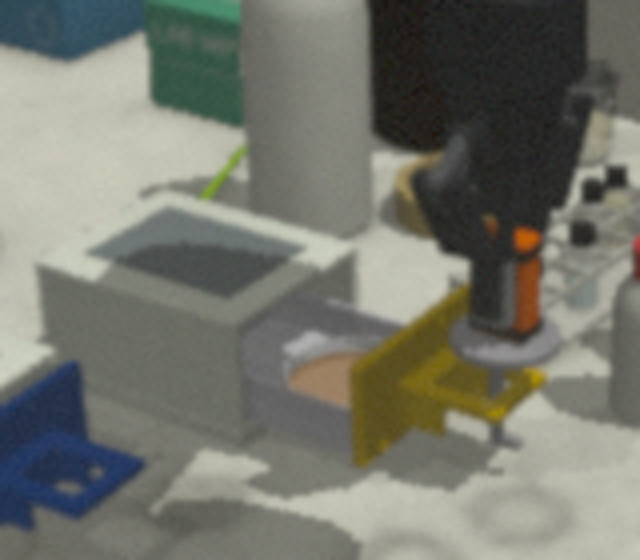

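The tray is out by about 67 mm, with the foot under the tab at (505,435) in the crop. I'll nudge it onto its stop.

servo_tool(rotation=[[0,0,0],[0,0,0],[0,0,0],[0,0,0]], slide=[[-0.01,-0.001,0],[-0.02,-0.002,0],[-0.025,-0.002,0],[-0.025,-0.002,0]], grip=[-1,-1,-1,-1])

```text
clock: 8.55
position: [411.4, -34.6, 94.4]
ee_rot: [-0.045, 0.999, 0.001, 0.005]
contact_force: [8.2, -0.6, -4.9]
gripper_width: 17.3
grasp_force: 58.7
```

servo_tool(rotation=[[0,0,0],[0,0,0],[0,0,0],[0,0,0],[0,0,0],[0,0,0],[0,0,0],[0,0,0]], slide=[[0.06,0.003,0],[0.108,0.005,0],[0.108,0.005,0],[0.108,0.005,0.1],[0.108,0.005,0.25],[0.108,0.005,0.4],[0.108,0.005,0.65],[0.108,0.005,0.88]], grip=[-1,-1,-1,-1,-1,-1,-1,-1])

```text
clock: 9.55
position: [427.6, -34.8, 270.4]
ee_rot: [-0.044, 0.999, -0.0, -0.001]
contact_force: [1.3, 0.2, -0.5]
gripper_width: 17.6
grasp_force: 59.3
```

```bash
python3 - <<'E'
from h import *
st=read_state(); c=st["position"]; print(c)
s=grab("scene"); v,u=np.nonzero(mask(s,(18,100,40),(35,255,255))); Q=bydepth(s,np.c_[u,v]); z=(abs(Q[:,2]-50)<5)&(abs(Q[:,0]-450)<100)&(abs(Q[:,1]+30)<35)
print("tab xmin",np.percentile(Q[z][:,0],[1,3]))
v,u=np.mgrid[0:400,0:640]; P=bydepth(s,np.c_[u.ravel(),v.ravel()])-c
for a,b in((-80,-62),(-62,-45),(-45,-25)):
    q=P[(abs(P[:,:2])<30).all(1)&(P[:,2]>a)&(P[:,2]<b)]; print(a,len(q),np.median(q,0).round(1),q.min(0).round(),q.max(0).round())
E
```

```text
[427.64719156 -34.84285346 270.3534953 ]
tab xmin [401.91028326 402.53044423]
-80 46 [ -0.6   2.1 -69.9] [-10.  -2. -77.] [  8.   6. -62.]
-62 35 [  2.4   2.9 -54. ] [ -0.  -1. -61.] [  7.   7. -46.]
-45 39 [  3.    2.7 -34.5] [  0.  -2. -44.] [  7.   5. -26.]
```

servo_tool(rotation=[[0,0,-0.003],[0,0,-0.003],[0,0,-0.003],[0,0,-0.003],[0,0,-0.003]], slide=[[0,-0.2,0],[0.05,-0.45,0],[0.1,-0.7,0],[0.1,-1,0],[0.1,-1,0]], grip=[-1,-1,-1,-1,-1])

```text
clock: 10.22
position: [447.4, -237.6, 267.7]
ee_rot: [-0.032, 1.0, 0.0, -0.002]
contact_force: [-0.4, 0.3, -0.8]
gripper_width: 17.2
grasp_force: 59.6
```

servo_tool(rotation=[[0,0,0],[0,0,0],[0,0,0],[0,0,0],[0,0,0],[0,0,0]], slide=[[0,-0.3,0],[0,-0.6,0],[0,-0.825,0],[0,-0.825,-0.2],[0,-0.825,-0.35],[0,-0.825,-0.35]], grip=[-1,-1,-1,-1,-1,-1])

```text
clock: 10.98
position: [447.0, -397.8, 196.0]
ee_rot: [-0.035, 0.999, 0.002, -0.003]
contact_force: [0.2, -0.7, -0.2]
gripper_width: 17.2
grasp_force: 59.8
```

servo_tool(rotation=[[0,0,0],[0,0,0],[0,0,0],[0,0,0],[0,0,0],[0,0,0],[0,0,0]], slide=[[0.003,-0.012,0],[0.003,-0.012,-0.1],[0.003,-0.012,-0.2],[0.003,-0.012,-0.3],[0.003,-0.012,-0.4],[0.003,-0.012,-0.48],[0.003,-0.012,-0.5]], grip=[-1,-1,-1,-1,-1,-1,-1])

```text
clock: 11.85
position: [449.6, -401.9, 99.2]
ee_rot: [-0.035, 0.999, 0.0, -0.0]
contact_force: [-0.5, -1.4, -1.3]
gripper_width: 17.0
grasp_force: 59.9
```

servo_tool(rotation=[[0,0,0],[0,0,0],[0,0,0]], slide=[[0,0,-0.01],[0,0,-0.015],[0,0,-0.015]], grip=[-1,-1,-1])

```text
clock: 12.22
position: [449.7, -402.2, 96.8]
ee_rot: [-0.035, 0.999, -0.0, 0.0]
contact_force: [0.0, -0.6, -1.5]
gripper_width: 17.5
grasp_force: 59.9
```

servo_tool(rotation=[[0,0,0],[0,0,0],[0,0,0],[0,0,0]], slide=[[-0.01,0.008,0],[-0.01,0.008,-0.01],[-0.01,0.008,-0.02],[-0.01,0.008,-0.022]], grip=[-1,-1,-1,-1])

```text
clock: 12.72
position: [447.3, -400.4, 91.9]
ee_rot: [-0.035, 0.999, 0.0, -0.0]
contact_force: [-0.5, 0.5, 0.7]
gripper_width: 17.5
grasp_force: 60.1
```

servo_tool(rotation=[[0,0,0],[0,0,0],[0,0,0],[0,0,0],[0,0,0],[0,0,0],[0,0,0],[0,0,0]], slide=[[0,0,-0.004],[0,0,-0.004],[0,0,0],[0,0,0],[0,0,0],[0,0,0],[0,0,0],[0,0,0]], grip=[-1,1,1,1,1,1,1,1])

```text
clock: 13.72
position: [447.4, -400.4, 91.9]
ee_rot: [-0.035, 0.999, -0.0, -0.0]
contact_force: [0.2, -0.9, 1.2]
gripper_width: 85.4
grasp_force: 0.0
```

servo_tool(rotation=[[0,0,0],[0,0,0],[0,0,0],[0,0,0],[0,0,0],[0,0,0],[0,0,0]], slide=[[0,0,0.1],[0,0,0.25],[0,0,0.5],[0,0,0.75],[0,0,1],[0,0,1],[0,0,1]], grip=[1,1,1,1,1,1,1])

```text
clock: 14.6
position: [447.1, -400.0, 291.4]
ee_rot: [-0.035, 0.999, 0.001, -0.0]
contact_force: [0.3, 0.2, -0.1]
gripper_width: 85.3
grasp_force: 0.0
```

```bash
python3 - <<'E'
from h import *
st=read_state(); print(st["position"],st["gripper_width"])
w=grab("wrist"); p=np.argwhere(mask(w,(3,150,80),(18,255,255)))[:,::-1]; P=bydepth(w,p); k=P[:,2]>130
S=onplane(w,p[k],np.median(P[k][:,2]))[:,:2].astype(np.float32); print(np.median(P[k][:,2]),cv2.minAreaRect(S))
s=grab("scene"); v,u=np.nonzero(mask(s,(18,100,40),(35,255,255))); Q=bydepth(s,np.c_[u,v]); z=(abs(Q[:,2]-50)<5)&(abs(Q[:,0]-450)<100)&(abs(Q[:,1]+30)<35)
print("tab xmin",np.percentile(Q[z][:,0],[1,3]))
save(w,"end")
E
```

```text
[ 447.09285645 -400.01252553  291.35804599] 85.30807951133065
138.38017232192084 ((446.2154541015625, -400.9770202636719), (31.978702545166016, 16.655651092529297), 3.9078948497772217)
tab xmin [401.85835315 402.9555751 ]
```

View pics/end.png

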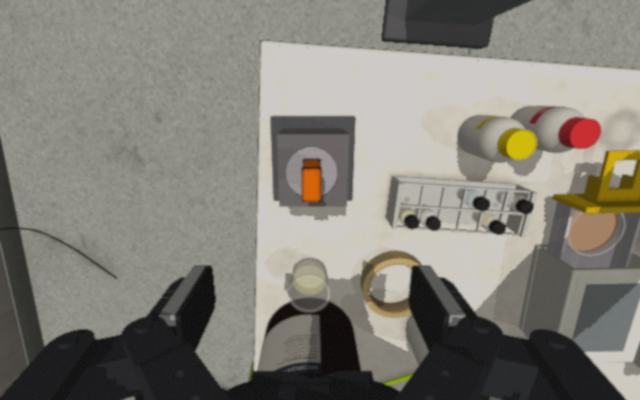

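The hook hangs upright in its holder at (312,180), the same as at the start, and the yellow tray is out at (620,180). I'm handing in.

```bash
python3 -c "
from bench import job_done
print(job_done())"
```

```text
the job is handed in; nothing more can be done
None
```

I pulled the yellow tray out to its stop with the hook and hung the hook back upright in its holder; I did not touch the blue tray, and handed the job in at about 15 s on the robot's clock (no verdict was returned).

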